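Unlock, open and lock open a dust-extraction gate

ROBOT

A 6-joint arm with a two-finger parallel gripper is mounted at the origin on the work surface. World frame = base frame: x ahead of the robot, y to its left, z up, the work surface at z = 0. Lengths are in m, angles in degrees, forces in N, time in s.
With the tool pointing down it reaches from about 0.3 to 0.775 m from the base axis. Payload 14.6 kg.
Tool frame: the origin (TCP) lies on the front face of the gripper's body, between the roots of the fingers; the fingertips stand 97 mm ahead of it and the grasp point (between the pads) lies 78 mm ahead of it (manip.tips_ahead is the distance from the TCP to the fingertips, in m); z points along the fingers, y is the direction in which the jaws open and shut (so a half turn about z gives the same grasp; the last joint's range is limited). The gripper opens to 94 mm and grips with 3 to 60 N. Pads are 16 mm wide; open, the fingers measure 119 mm over their backs; the gripper's body (75 mm by 177 mm) begins 78 mm behind the grasp point.
Start: joints at [-69.649, 17.183, 87.147, -0, 75.671, -3.816], TCP at [0.225, -0.502, 0.303] pointing down, gripper open.
Joint ranges: [-173.82, 173.82], [-45.26, 126.66], [13.44, 144.39], [-59.66, 239.66], [0, 175.72], [-146.38, 146.38]. Speed limits (degrees/s): [127.2, 127.2, 147.25, 180, 180, 180].

INTERFACE

Orientations are given as a 3x3 rotation matrix whose columns are the frame's x, y, z axes.
In Python, from station import manip gives the robot as it stands.
- The arm moves only by the tool move_arm, never from a script. Its argument "commands" is one flat list of numbers, 4 for each row, row after row: the shift along the tool's x, y, z in mm, then the turn about the tool's z in rad. A call has exactly 8 rows; each row is the pose to reach, as a shift and turn from the pose commanded when the call began, along the tool's axes at that moment; what a row does not reach only later rows make up. A row lasts 1/8 s, in which the tool goes at most 62.5 mm and 10.7 degrees, less where a joint would pass 70% of its speed; a pose out of reach is approached as far as the arm can. A call with a gripper value outside its range is refused whole. "jaw" is the closure, from 0 (fully open) to 1 (shut), set as the call begins (left out, the last holds). The fingers move at their own pace and stop on an object; "newtons" is the grip in N (left out, the last holds). Time passes only in rows, so rows that repeat a pose let the fingers close, or fill a call up. It gives the time, the measured TCP pose, the force and the opening at its end, in the units of the state.
- manip.get_state(): the state, without advancing time (a new reading comes with each control period).
- manip.grab_frame(name): name is "side" or "top"; returns the picture (480x640x3 uint8, red, green, blue); there is no depth.
- manip.camera_model(name): a dict with "vfov" (degrees; the focal length in pixels is half the picture's height over the tangent of half this angle, whatever the lens; pixels are square), "cx", "cy" (the principal point, pixels), "D" ([k1, k2, p1, p2, k3] as OpenCV has them; the pictures are not rectified), "eye" and "rotation" of the camera in the world. Camera axes: x right, y down, z forward; pixel columns grow to the right and rows downward; lengths in m; the calibration is good to about 2 mm. A picture is of the moment at which its call begins. camera_model takes no time and is no camera call.
- manip.job_done(): hands the job in, once; it reports no verdict.
The state is a dict: "clock": time; "q": joint angles; "qvel": joint speeds; "tau": joint torques, N m; "position": TCP position; "orientation": TCP orientation; "force": force on the tool from outside, world axes, zero at the start; "moment": the same for the moment, N m; "grip_width": finger opening in m.
Only numpy, scipy, OpenCV 4.12 (cv2) and the standard library are available. Lean on these libraries where they do the work, as an engineer would, in place of code of your own. Each camera call takes 0.05 s, during which the arm holds its last target.

TASK

Open the dust-extraction gate and lock it open: draw the yellow lock bolt aside, pull the red gate handle down the slope until the gate is fully open, then push the bolt fully home again so that it holds the gate open. Do not knock the mallet, glue bottle or plane about, and let go of everything at the end.

Things in the scene. Friction and masses are not known exactly. Their poses are not given: they have to be found in the camera images.
- station: Fixed dust-extraction station: plywood wedge 200 (x) by 300 (y) mm, origin at the centre of its underside, z up, its own x axis pointing from its low front edge (towards the robot) to its high back. Its green face starts at x=-100, z=60 mm and rises towards +x at 35 degrees to the horizontal, up to z=189 mm.
- duct_foot (a point): Foot of the fixed 70 mm duct on the face's upper part, 185 mm up the slope from the low edge, on the midline (black collar 82 mm wide). The duct stands square to the face for 85 mm, so it leans over towards the robot and blocks a tool pointing straight down at the handle, then bends back to the bench; top at z=343 mm. A tool square to the face (tilted 35 degrees) clears it.
- gate_grip (a point): Red handle fin on the gate plate, 30 mm along the slope, 14 mm thick across it, square to the face, top 60 mm above the face. The point is in its middle, 45 mm above the face. Axes: x up the slope, y across (station's +y), z square out of the face. Shut, it is on the midline 92 mm up the slope from the low edge. Grip it across y, slide it along -x (down the slope).
- bolt_grip (a point): Yellow upright tab, 12 mm across y by 20 mm along x, of the brass lock bolt to the station's +y side of the handle, top 60 mm above the face. The point is in its middle, 45 mm above the face; axes as for the handle. Home, it is 96 mm to +y of the midline, 60 mm up the slope from the low edge. Around it nothing but the handle stands over 18 mm above the face.
- gate (a joint): Travel of the gate plate down the slope in m: 0 = shut, 0.060 = fully open against its stop. Takes about 4 to 6 N (friction, no spring, stays where left). While the bolt is home a lug on the plate's edge strikes it after about 3 mm and the gate cannot open.
- bolt (a joint): Travel of the lock bolt along the face to the station's +y in m: 0 = fully home (at its stop), 0.025 = fully withdrawn. Takes about 3 N (friction, no spring, stays where left). Beyond 0.013 it clears the gate's lug. It can go home again only with the gate shut or open past 0.056; then it slides in behind the lug and locks the gate open.
- mallet: Bystander: dark wooden mallet standing on its head, 84 mm wide, 200 mm tall, origin at the centre of its underside. Leave alone.
- glue: Bystander: white glue bottle with orange cap, 60 mm wide, 170 mm tall, origin at the centre of its underside. Leave alone.
- plane: Bystander: small wooden plane, 150 by 45 mm, about 90 mm tall, origin at the centre of its underside. Leave alone.

How it is judged:
By the outcome, as a careful person would: the job done as asked, in the order asked, and still so for the second after the job is handed in, with the robot touching nothing.
It also fails if it takes over 64 s, if anything falls off the work surface, if the arm or the gripper's body presses on something with over 40 N, if the wrist force passes 120 N, or if a joint passes its speed limit or range.

## Working session

There is one attempt and no reset: what is moved stays moved. The work goes in short steps, Python scripts to look and compute and a tool call to move; the robot and the scene stay as the last step left them, time stands still between calls to the robot, and variables do not carry over. Pictures are saved under pics/ and viewed, and the job is handed in when it is done.

Besides the shell and the picture viewer there is one more tool, called after ">>>" in YAML: its name, and indented under it one key for each argument. move_arm: Moves the arm, as the interface text tells. Its arguments: {"type":"object","properties":{"commands":{"type":"array"},"jaw":{"type":"number"},"newtons":{"type":"number"}},"required":["commands"]}

```bash
mkdir -p pics; ls; python3 - <<'E'
from station import manip
import cv2
for n in("side","top"):
    cv2.imwrite(f"pics/{n}0.png",manip.grab_frame(n)[:,:,::-1]); print(n,manip.camera_model(n))
print(manip.get_state())
E
```

```text
pics
side {'vfov': 55.41023102275466, 'cx': 322.67055234039833, 'cy': 239.7023640667214, 'D': array([0.034704, 0.      , 0.      , 0.      , 0.      ]), 'eye': array([ 0.57087924, -0.68317497,  0.71702755]), 'rotation': array([[ 0.99748416, -0.05495346,  0.04478243],
       [-0.06936393, -0.62624489,  0.7765346 ],
       [-0.0146285 , -0.77768725, -0.62848114]])}
top {'vfov': 46.37807494954816, 'cx': 307.492804452813, 'cy': 243.16372704090458, 'D': array([-0.14031264,  0.        ,  0.        ,  0.        ,  0.        ]), 'eye': array([0.43490199, 0.00528966, 1.11125449]), 'rotation': array([[-8.14468383e-03, -9.80620273e-01,  1.95748676e-01],
       [-9.99963901e-01,  8.46098107e-03,  7.79671914e-04],
       [-2.42078793e-03, -1.95735260e-01, -9.80653786e-01]])}
{'clock': 0.1, 'q': array([-6.96499236e+01,  1.72128955e+01,  8.71772601e+01, -2.13922700e-05,
        7.56691346e+01, -3.81650016e+00]), 'qvel': array([-0.06904777, -0.09430291, -0.13477226, -0.00129252,  0.05653829,
        0.01553017]), 'tau': array([ 1.46300295e-04, -5.32647407e+01, -3.53288949e+01,  7.08285207e-02,
        2.34139472e-02, -9.25436461e-05]), 'position': array([ 0.22511027, -0.50167515,  0.30213488]), 'orientation': array([[ 9.12359064e-01,  4.09390778e-01, -3.60199577e-04],
       [ 4.09390930e-01, -9.12358551e-01,  9.70096407e-04],
       [ 6.85173589e-05, -1.03253869e-03, -9.99999465e-01]]), 'force': array([-0.44891702, -1.21136587,  0.74960064]), 'moment': array([ 0.05231657,  0.04307872, -0.01746639]), 'grip_width': 0.09395032882331347}
```

View pics/side0.png

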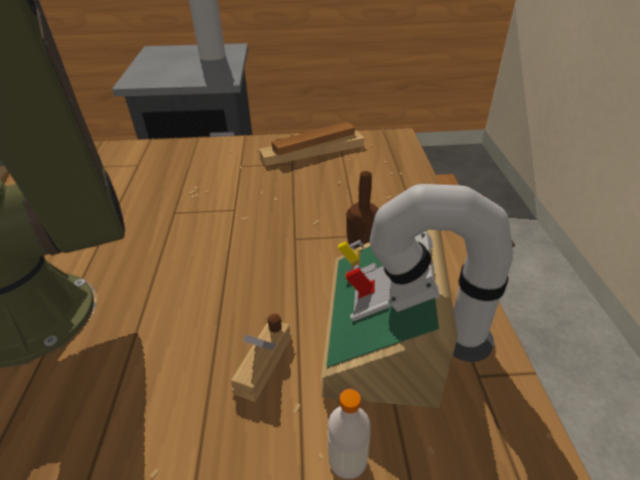

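View pics/top0.png

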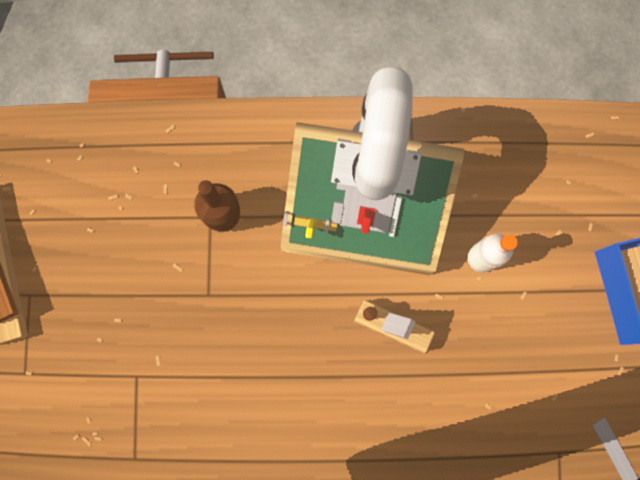

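```bash
python3 - <<'E'
import cv2
a=cv2.imread("pics/top0.png")[110:290,270:480]; cv2.imwrite("pics/top0c.png",cv2.resize(a,None,fx=3.3333,fy=3.3333,interpolation=2))
a=cv2.imread("pics/side0.png")[220:420,310:480]; cv2.imwrite("pics/side0c.png",cv2.resize(a,None,fx=3,fy=3,interpolation=2))
E
```

```text
(no output)
```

View pics/top0c.png

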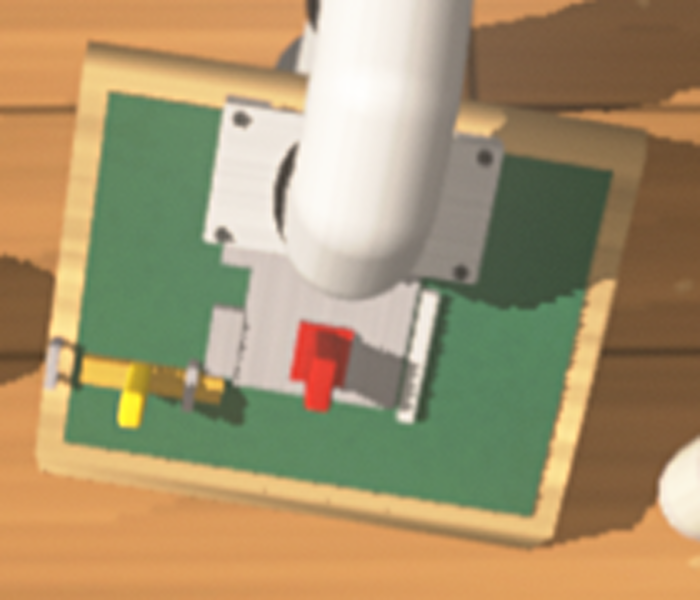

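View pics/side0c.png

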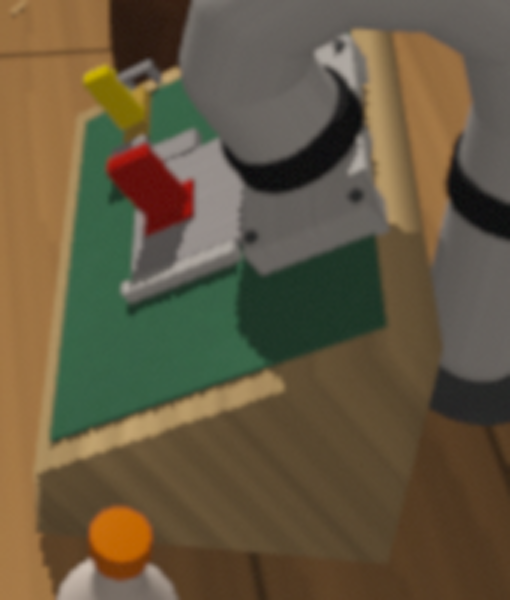

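```bash
cat > h.py <<'E'
import numpy as np,cv2
from scipy.optimize import least_squares
from station import manip
def proj(n,P):
    c=manip.camera_model(n);R=np.array(c["rotation"]);f=240/np.tan(np.radians(c["vfov"]/2))
    K=np.array([[f,0,c["cx"]],[0,f,c["cy"]],[0,0,1.]])
    return cv2.projectPoints(np.atleast_2d(P).astype(float),cv2.Rodrigues(R.T)[0],-R.T@c["eye"],K,np.array(c["D"]))[0][:,0]
s35,c35=np.sin(np.radians(35)),np.cos(np.radians(35))
def face(s,y,h): # station coords, mm->m
    return np.array([-100+s*c35-h*s35,y,60+s*s35+h*c35])/1000
def T(p,P):
    c,s=np.cos(p[2]),np.sin(p[2]);return np.atleast_2d(P)@np.array([[c,-s,0],[s,c,0],[0,0,1]]).T+[p[0],p[1],0]
E
cat > fit.py <<'E'
from h import *
S=lambda *a:np.array(a)/1000
obs=[("top",S(100,150,189),(297,122.9)),("top",S(100,-150,189),(464.4,149)),("top",S(-100,150,60),(282,248)),
("side",S(-100,-150,60),(323.3,377.3)),("side",S(100,-150,189),(448.3,297.3)),("side",face(92,0,60),(352.7,272.7)),("side",face(60,96,60),(342.7,244.3))]
f=lambda p:np.concatenate([(proj(n,T(p,P))[0]-o) for n,P,o in obs])
r=least_squares(f,[.55,0,0],loss="soft_l1");print(r.x,np.degrees(r.x[2]));print(f(r.x).reshape(-1,2).round(1))
p=r.x;np.save("p.npy",p)
L=[]
B=lambda x0,x1,y0,y1,h0,h1,fn:[(fn(*a),fn(*b)) for a in [(x,y,h) for x in(x0,x1) for y in(y0,y1) for h in(h0,h1)] for b in [(x,y,h) for x in(x0,x1) for y in(y0,y1) for h in(h0,h1)] if sum(u!=v for u,v in zip(a,b))==1]
L+=B(77,107,-7,7,30,60,face)+B(50,70,90,102,30,60,face)
q=[S(-100,-150,60),S(-100,150,60),S(100,150,189),S(100,-150,189)];b=[v*[1,1,0] for v in q]
for i in range(4):L+=[(q[i],q[(i+1)%4]),(q[i],b[i]),(b[i],b[(i+1)%4])]
for n,(x0,y0,x1,y1) in {"top":(270,110,480,290),"side":(310,220,480,420)}.items():
    a=cv2.resize(cv2.imread(f"pics/{n}0.png")[y0:y1,x0:x1],None,fx=3.5,fy=3.5,interpolation=2)
    for u,v in L:
        w=((proj(n,T(p,[u,v]))-[x0,y0]+.5)*3.5).astype(int)
        cv2.line(a,tuple(map(int,w[0])),tuple(map(int,w[1])),(255,0,255),1)
    a=a[:600] if n=="top" else a[:600]
    cv2.imwrite(f"pics/fit_{n}.png",a)
E
python3 fit.py
```

```text
[ 0.71325048 -0.10535768 -0.17389449] -9.963420521254143
[[-1.3 -1. ]
 [-0.9  0.1]
 [-2.5 -2.5]
 [-2.8  0.8]
 [ 8.5 39.7]
 [-1.   0.2]
 [-1.9  1.3]]
```

```bash
sed -i 's/("side",S(100,-150,189),(448.3,297.3)),//' fit.py; python3 fit.py
```

```text
[ 0.71424467 -0.10691958 -0.17021596] -9.752655921296684
[[-0.7 -1.3]
 [-0.3 -0.8]
 [-1.5 -2.7]
 [-1.8  1.8]
 [-0.4  0.9]
 [-1.5  1.9]]
```

View pics/fit_top.png

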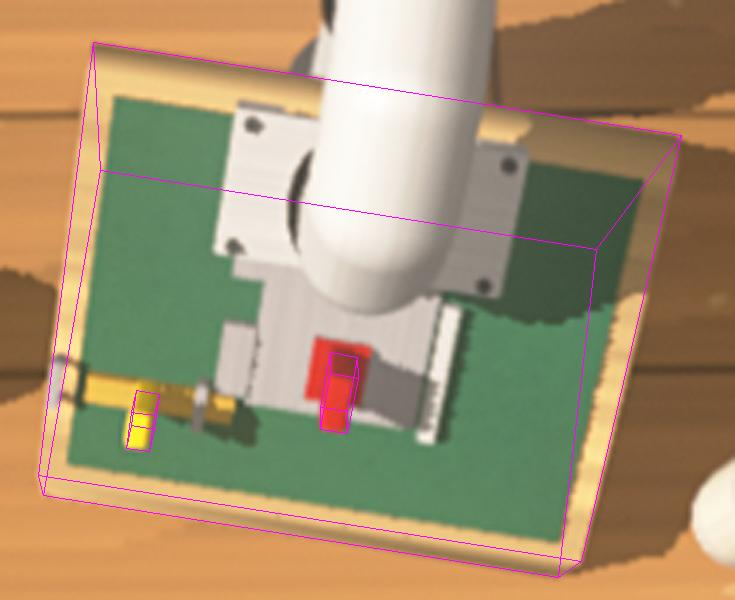

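View pics/fit_side.png

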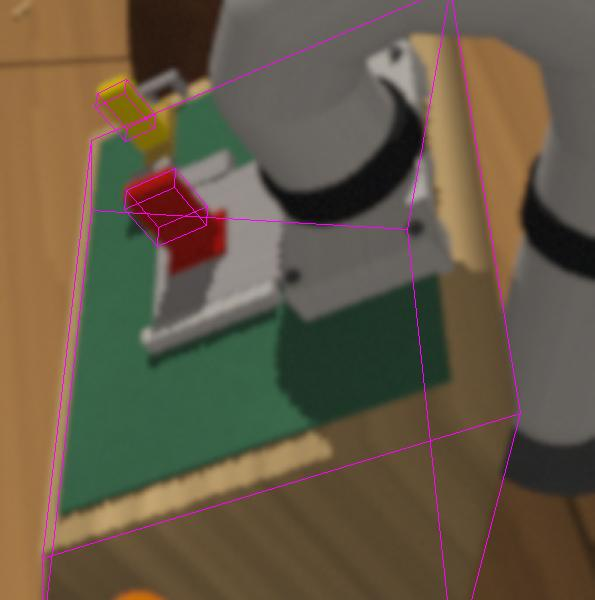

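>>> move_arm:
  commands: [0, 0, -40, 0, 0, 0, -80, 0, 0, 50, -100, 0, 0, 100, -100, 0, 0, 150, -100, 0, 0, 200, -100, 0, 0, 250, -100, 0, 0, 300, -100, 0]
  jaw: 0
  newtons: 30

```text
clock: 1.1
position: [0.3268, -0.7282, 0.385]
orientation: [[0.912, 0.409, 0.01], [0.409, -0.912, -0.021], [0.0, 0.023, -1.0]]
force: [-5.8, 8.7, 20.9]
grip_width: 0.0938
```

>>> move_arm:
  commands: [0, 60, 0, 0, 0, 120, 0, 0, 0, 180, 0, 0, 0, 200, 0, 0, 0, 200, 0, 0, 0, 200, 0, 0, 0, 200, 0, 0, 0, 200, 0, 0]

```text
clock: 2.1
position: [0.3377, -0.7526, 0.3358]
orientation: [[0.912, 0.408, 0.027], [0.409, -0.91, -0.061], [0.0, 0.066, -0.998]]
force: [0.2, -0.7, 0.2]
grip_width: 0.0941
```

```bash
python3 - <<'E'
from station import manip
s=manip.get_state()
for k in("clock","q","qvel","position","orientation"):print(k,s[k].round(4) if k!="clock" else s[k])
E
```

```text
clock 2.1
q [-68.4155  60.8743  13.4951   0.1752 101.8261  -2.5402]
qvel [-0.1412  0.5711 -0.0153 -0.0656 -0.513  -0.0148]
position [ 0.3377 -0.7526  0.3358]
orientation [[ 0.9124  0.4085  0.0272]
 [ 0.4094 -0.9103 -0.0606]
 [ 0.      0.0664 -0.9978]]
```

>>> move_arm:
  commands: [0, -50, 0, 0, 0, -100, 0, 0, 0, -150, 0, 0, 0, -200, 0, 0, 0, -200, 0, 0, 0, -200, 0, 0, 0, -200, 0, 0, 0, -200, 0, 0]

```text
clock: 3.1
position: [0.2563, -0.5714, 0.3225]
orientation: [[0.912, 0.408, 0.027], [0.409, -0.91, -0.061], [-0.0, 0.067, -0.998]]
force: [-0.2, 0.0, -0.4]
grip_width: 0.0939
```

```bash
python3 - <<'E'
from station import manip
s=manip.get_state()
for k in("clock","q","qvel","position","orientation"):print(k,s[k].round(4) if k!="clock" else s[k])
E
```

```text
clock 3.1
q [-69.2535  24.8203  74.2192   0.2301  77.1354  -3.4616]
qvel [-0.0606  0.1778  0.4403  0.0353 -0.0511  0.0303]
position [ 0.2563 -0.5714  0.3225]
orientation [[ 9.124e-01  4.084e-01  2.730e-02]
 [ 4.094e-01 -9.103e-01 -6.100e-02]
 [-1.000e-04  6.680e-02 -9.978e-01]]
```

```bash
cat >> h.py <<'E'
def rel(goal,st=None):
    s=st or manip.get_state();return (np.array(s["orientation"]).T@(np.array(goal)-s["position"])*1000).round(1)
def show():
    s=manip.get_state();R=np.array(s["orientation"]);z=R[:,2]
    print("t",round(s["clock"],2),"pos",s["position"].round(4),"q",s["q"].round(1),"F",s["force"].round(1),"w",round(s["grip_width"],4))
    print("tilt",np.degrees(np.arccos(-z[2])).round(2),"az",np.degrees(np.arctan2(z[1],z[0])).round(1))
    p=np.load("p.npy");c,sn=np.cos(p[2]),np.sin(p[2]);M=np.array([[c,-sn,0],[sn,c,0],[0,0,1]])@np.array([[c35,0,-s35],[0,1,0],[s35,0,c35]])
    # M columns: face x(up slope), y, n in world
    Q=M.T@R;print("tool in face axes\n",Q.round(3))
    d=Q[:,2];print("yaw turn needed(rad, tool z):",np.arctan2(Q[0,1],-Q[1,1]).round(3))
    return s,R,M,p
def gp(M,p,s,y,h): return T(p,face(s,y,h))[0]
E
python3 -c "
from h import *
show()
print(rel([.35,-.40,.62]),rel([.66,-.05,.62]))"
```

```text
t 3.1 pos [ 0.2563 -0.5714  0.3225] q [-69.3  24.8  74.2   0.2  77.1  -3.5] F [-0.2  0.  -0.4] w 0.0939
tilt 3.83 az -65.9
tool in face axes
 [[ 0.678  0.497 -0.542]
 [ 0.561 -0.826 -0.055]
 [-0.475 -0.266 -0.839]]
yaw turn needed(rad, tool z): 0.541
[ 155.6  -97.9 -304.8] [ 581.7 -289.9 -317.7]
```

>>> move_arm:
  commands: [0, 0, -60, 0.15, 0, 0, -120, 0.3, 0, 0, -180, 0.45, 40, -20, -220, 0.54, 80, -40, -260, 0.54, 120, -70, -290, 0.54, 155, -98, -305, 0.54, 200, -120, -305, 0.54]

```text
clock: 4.1
position: [0.3818, -0.36, 0.6202]
orientation: [[0.992, -0.119, 0.029], [-0.117, -0.991, -0.062], [0.036, 0.059, -0.998]]
force: [0.1, -0.3, 0.1]
grip_width: 0.0941
```

```bash
python3 -c "
from h import *
show()
print(rel([.66,-.05,.62]))"
```

```text
t 4.1 pos [ 0.3818 -0.36    0.6202] q [-46.9  12.5  51.7  -1.3 112.   49.4] F [ 0.1 -0.3  0.1] w 0.0941
tilt 3.95 az -65.1
tool in face axes
 [[ 0.838  0.077 -0.54 ]
 [ 0.056 -0.997 -0.057]
 [-0.543  0.017 -0.84 ]]
yaw turn needed(rad, tool z): 0.077
[ 239.7 -340.5  -11.1]
```

>>> move_arm:
  commands: [34, -48, -2, 0, 68, -97, -3, 0, 103, -145, -5, 0, 137, -194, -6, 0, 171, -243, -8, 0, 206, -292, -9, 0, 240, -340, -11, 0, 290, -345, -11, 0]

```text
clock: 5.1
position: [0.6796, -0.0471, 0.5862]
orientation: [[0.993, -0.114, 0.038], [-0.112, -0.992, -0.061], [0.044, 0.056, -0.997]]
force: [0.4, -0.6, 0.5]
grip_width: 0.094
```

>>> move_arm:
  commands: [500, -40, 0, 0, 500, -40, 0, 0, 500, -40, 0, 0, 500, -40, 0, 0, 500, -40, 0, 0, 500, -40, 0, 0, 500, -40, 0, 0, 500, -40, 0, 0]

```text
clock: 6.1
position: [0.7696, -0.0492, 0.4658]
orientation: [[0.989, -0.119, 0.088], [-0.113, -0.991, -0.066], [0.095, 0.055, -0.994]]
force: [-0.2, -0.1, -0.2]
grip_width: 0.0939
```

```bash
python3 -c "
from h import *
show()"
```

```text
t 6.1 pos [ 0.7696 -0.0492  0.4658] q [ -5.6  51.4  13.5  -3.5 109.6  89.7] F [-0.2 -0.1 -0.2] w 0.0939
tilt 6.32 az -36.7
tool in face axes
 [[ 0.869  0.076 -0.49 ]
 [ 0.059 -0.997 -0.05 ]
 [-0.492  0.014 -0.871]]
yaw turn needed(rad, tool z): 0.076
```

>>> move_arm:
  commands: [500, -50, -600, 0, 500, -50, -600, 0, 500, -50, -600, 0, 500, -50, -600, 0, 500, -50, -600, 0, 500, -50, -600, 0, 500, -50, -600, 0, 500, -50, -600, 0]

```text
clock: 7.1
position: [0.6978, -0.024, 0.5847]
orientation: [[0.985, -0.118, 0.123], [-0.111, -0.992, -0.068], [0.13, 0.053, -0.99]]
force: [-0.4, -0.6, -0.2]
grip_width: 0.094
```

```bash
python3 -c "
from h import *
show()"
```

```text
t 7.1 pos [ 0.6978 -0.024   0.5847] q [ -4.1  42.   13.5  -3.8 117.1  90.5] F [-0.4 -0.6 -0.2] w 0.094
tilt 8.07 az -28.9
tool in face axes
 [[ 0.885  0.075 -0.459]
 [ 0.061 -0.997 -0.046]
 [-0.461  0.012 -0.887]]
yaw turn needed(rad, tool z): 0.075
```

>>> move_arm:
  commands: [600, -40, 0, 0, 600, -40, 0, 0, 600, -40, 0, 0, 600, -40, 0, 0, 600, -40, 0, 0, 600, -40, 0, 0, 600, -40, 0, 0, 600, -40, 0, 0]

```text
clock: 8.1
position: [0.7827, -0.0329, 0.468]
orientation: [[0.98, -0.118, 0.162], [-0.108, -0.992, -0.07], [0.169, 0.051, -0.984]]
force: [0.4, -0.6, 0.2]
grip_width: 0.0938
```

```bash
python3 -c "
from h import *
show()"
```

```text
t 8.1 pos [ 0.7827 -0.0329  0.468 ] q [ -4.4  51.4  13.5  -3.4 105.5  91. ] F [ 0.4 -0.6  0.2] w 0.0938
tilt 10.15 az -23.4
tool in face axes
 [[ 0.903  0.074 -0.424]
 [ 0.063 -0.997 -0.041]
 [-0.426  0.01  -0.905]]
yaw turn needed(rad, tool z): 0.074
```

```bash
python3 -c "
import numpy as np
D=np.array([(.5499,.3021,17.21,87.18,75.67),(.8249,.3358,60.87,13.5,101.83),(.6263,.3225,24.82,74.22,77.14),(.5247,.6202,12.5,51.7,112.0),(.7712,.4658,51.4,13.5,109.6),(.6982,.5847,42,13.5,117.1),(.7834,.468,51.4,13.5,105.5)])
A=[];b=[]
for r,z,a,c,e in D:
    t=np.radians([a,a+c,a+c+e]);A.append([1,0,*np.sin(t)]);b.append(r);A.append([0,1,*np.cos(t)]);b.append(z)
x,res,_,_=np.linalg.lstsq(np.array(A),np.array(b),rcond=None);print(x,res)
for q in [(0,13.5,166),(-20,13.5,175),(-45,13.5,175),(-45,30,175),(-45,60,165),(-45,100,125)]:
    t=np.radians(np.cumsum(q));print(q,[1,0,*np.sin(t)]@x,[0,1,*np.cos(t)]@x)
"
```

```text
[-0.00752438  0.35160181  0.426395    0.45027072  0.3446338 ] [0.00044944]
(0, 13.5, 166) 0.10059669317166393 0.8712058314177592
(-20, 13.5, 175) -0.13562321815493575 0.8619431800519212
(-45, 13.5, 175) -0.3393009356220612 0.7599912586085922
(-45, 30, 175) -0.30769810550477145 0.7641868803085344
(-45, 60, 165) -0.1924925338906869 0.7434029188827649
(-45, 100, 125) 0.05980900758989085 0.5667394776361345
```

>>> move_arm:
  commands: [1000, 0, -700, 0, 1000, 0, -700, 0, 1000, 0, -700, 0, 1000, 0, -700, 0, 1000, 0, -700, 0, 1000, 0, -700, 0, 1000, 0, -700, 0, 1000, 0, -700, 0]

```text
clock: 9.1
position: [0.7387, -0.0406, 0.5493]
orientation: [[0.973, -0.118, 0.199], [-0.105, -0.992, -0.072], [0.206, 0.049, -0.977]]
force: [0.2, -0.5, 0.1]
grip_width: 0.0942
```

```bash
python3 -c "
from h import *
show()"
```

```text
t 9.1 pos [ 0.7387 -0.0406  0.5493] q [ -5.3  45.1  13.5  -3.3 109.5  89.8] F [ 0.2 -0.5  0.1] w 0.0942
tilt 12.21 az -20.0
tool in face axes
 [[ 0.918  0.074 -0.39 ]
 [ 0.064 -0.997 -0.037]
 [-0.392  0.009 -0.92 ]]
yaw turn needed(rad, tool z): 0.074
```

>>> move_arm:
  commands: [1000, -120, 0, 0, 1000, -120, 0, 0, 1000, -120, 0, 0, 1000, -120, 0, 0, 1000, -120, 0, 0, 1000, -120, 0, 0, 1000, -120, 0, 0, 1000, -120, 0, 0]

```text
clock: 10.1
position: [0.8091, -0.0265, 0.4463]
orientation: [[0.964, -0.117, 0.238], [-0.102, -0.992, -0.074], [0.244, 0.047, -0.969]]
force: [-0.3, -0.2, -0.4]
grip_width: 0.0938
```

>>> move_arm:
  commands: [1000, -100, -700, 0, 1000, -100, -700, 0, 1000, -100, -700, 0, 1000, -100, -700, 0, 1000, -100, -700, 0, 1000, -100, -700, 0, 1000, -100, -700, 0, 1000, -100, -700, 0]

```text
clock: 11.1
position: [0.7506, -0.0085, 0.5551]
orientation: [[0.954, -0.116, 0.275], [-0.1, -0.992, -0.075], [0.282, 0.044, -0.959]]
force: [0.0, -0.1, 0.6]
grip_width: 0.0942
```

```bash
python3 -c "
from h import *
show()"
```

```text
t 11.1 pos [ 0.7506 -0.0085  0.5551] q [ -2.6  44.9  13.5  -3.7 105.4  92.2] F [ 0.  -0.1  0.6] w 0.0942
tilt 16.56 az -15.2
tool in face axes
 [[ 0.946  0.071 -0.317]
 [ 0.067 -0.997 -0.026]
 [-0.318  0.004 -0.948]]
yaw turn needed(rad, tool z): 0.071
```

>>> move_arm:
  commands: [1000, -120, 0, 0, 1000, -120, 0, 0, 1000, -120, 0, 0, 1000, -120, 0, 0, 1000, -120, 0, 0, 1000, -120, 0, 0, 1000, -120, 0, 0, 1000, -120, 0, 0]

```text
clock: 12.1
position: [0.8106, -0.0038, 0.4722]
orientation: [[0.942, -0.115, 0.314], [-0.097, -0.993, -0.075], [0.32, 0.04, -0.947]]
force: [0.1, 1.0, 0.7]
grip_width: 0.094
```

>>> move_arm:
  commands: [1000, -100, -600, 0, 1000, -100, -600, 0, 1000, -100, -600, 0, 1000, -100, -600, 0, 1000, -100, -600, 0, 1000, -100, -600, 0, 1000, -100, -600, 0, 1000, -100, -600, 0]

```text
clock: 13.1
position: [0.7538, 0.0064, 0.573]
orientation: [[0.929, -0.114, 0.351], [-0.094, -0.993, -0.075], [0.357, 0.037, -0.933]]
force: [-0.4, 0.5, -0.1]
grip_width: 0.0942
```

>>> move_arm:
  commands: [1000, -120, 0, 0, 1000, -120, 0, 0, 1000, -120, 0, 0, 1000, -120, 0, 0, 1000, -120, 0, 0, 1000, -120, 0, 0, 1000, -120, 0, 0, 1000, -120, 0, 0]

```text
clock: 14.1
position: [0.8063, 0.0078, 0.507]
orientation: [[0.914, -0.112, 0.389], [-0.091, -0.993, -0.074], [0.395, 0.033, -0.918]]
force: [-0.1, -0.3, -0.0]
grip_width: 0.0938
```

```bash
python3 -c "
from h import *
show()"
```

```text
t 14.1 pos [0.8063 0.0078 0.507 ] q [-1.2 49.3 13.5 -3.8 94.2 93.8] F [-0.1 -0.3 -0. ] w 0.0938
tilt 23.34 az -10.8
tool in face axes
 [[ 0.977  0.068 -0.202]
 [ 0.069 -0.998 -0.006]
 [-0.202 -0.008 -0.979]]
yaw turn needed(rad, tool z): 0.068
```

```bash
cat >> h.py <<'E'
def ray(n,uv,z):
    f=lambda w:proj(n,[w[0],w[1],z])[0]-uv
    return least_squares(f,[.6,0]).x
def tcp(G,R,back=0): return np.array(G)-(.078+back)*R[:,2]
E
python3 -c "
from h import *
s,R,M,p=show()
print('mallet',ray('top',(205,187),.2),ray('top',(217,208),.04))
a=.07;Rz=R@np.array([[np.cos(a),-np.sin(a),0],[np.sin(a),np.cos(a),0],[0,0,1]])
G=gp(M,p,58,96,46);print('G',G,'tcp',tcp(G,Rz),'hover',tcp(G,Rz,.1))
print('rel hover',rel(tcp(G,Rz,.1)),'after-turn rel in call-start axes', rel(tcp(G,Rz)))
for sy in(1,-1):
  for x in (37,-37):
    print('body corner at withdrawn',tcp(gp(M,p,58,121,46),Rz)+Rz@[x/1000,sy*.0885,0])
"
```

```text
t 14.1 pos [0.8063 0.0078 0.507 ] q [-1.2 49.3 13.5 -3.8 94.2 93.8] F [-0.1 -0.3 -0. ] w 0.0938
tilt 23.34 az -10.8
tool in face axes
 [[ 0.977  0.068 -0.202]
 [ 0.069 -0.998 -0.006]
 [-0.202 -0.008 -0.979]]
yaw turn needed(rad, tool z): 0.068
mallet [0.71589078 0.17985865] [0.7214183  0.18508168]
G [0.65334351 0.00165393 0.13094843] tcp [0.62299108 0.00745373 0.20256611] hover [0.58407771 0.01488938 0.29438365]
rel hover [-287.7   11.   108.2] after-turn rel in call-start axes [-287.7   11.   208.2]
body corner at withdrawn [ 0.64516818 -0.06094811  0.21767047]
body corner at withdrawn [ 0.57825897 -0.04912369  0.18835597]
body corner at withdrawn [0.67635035 0.11328126 0.21677625]
body corner at withdrawn [0.60944113 0.12510568 0.18746175]
```

>>> move_arm:
  commands: [-60, 2, 0, 0.07, -120, 5, 0, 0.07, -180, 7, 10, 0.07, -235, 9, 40, 0.07, -270, 11, 75, 0.07, -288, 11, 100, 0.07, -288, 11, 108, 0.07, -288, 11, 108, 0.07]

```text
clock: 15.1
position: [0.5825, 0.0149, 0.2931]
orientation: [[0.906, -0.176, 0.386], [-0.16, -0.984, -0.074], [0.393, 0.006, -0.92]]
force: [-0.2, 0.2, 0.1]
grip_width: 0.0938
```

```bash
python3 -c "
from h import *
s,R,M,p=show()
print(rel(tcp(gp(M,p,58,96,46),R)))
cv2.imwrite('pics/top1.png',manip.grab_frame('top')[:,:,::-1])
cv2.imwrite('pics/side1.png',manip.grab_frame('side')[:,:,::-1])
"
```

```text
t 15.1 pos [0.5825 0.0149 0.2931] q [ -1.   14.1  94.3  -5.2  48.9 101.7] F [-0.2  0.2  0.1] w 0.0938
tilt 23.12 az -10.9
tool in face axes
 [[ 0.979  0.    -0.206]
 [-0.001 -1.    -0.007]
 [-0.206  0.007 -0.979]]
yaw turn needed(rad, tool z): 0.0
[ 2.6 -0.3 99.4]
```

View pics/side1.png

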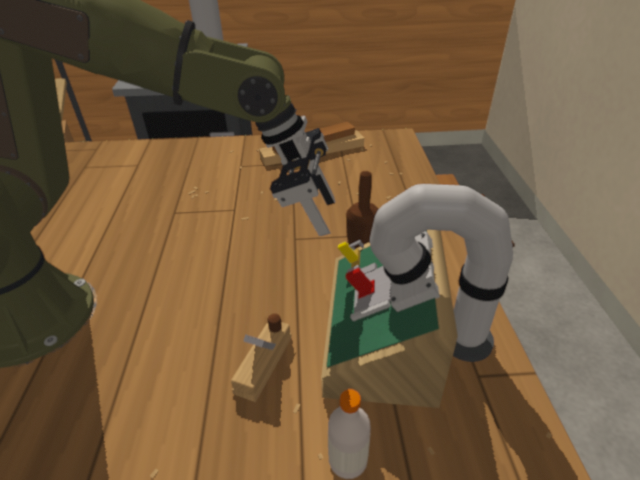

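View pics/top1.png

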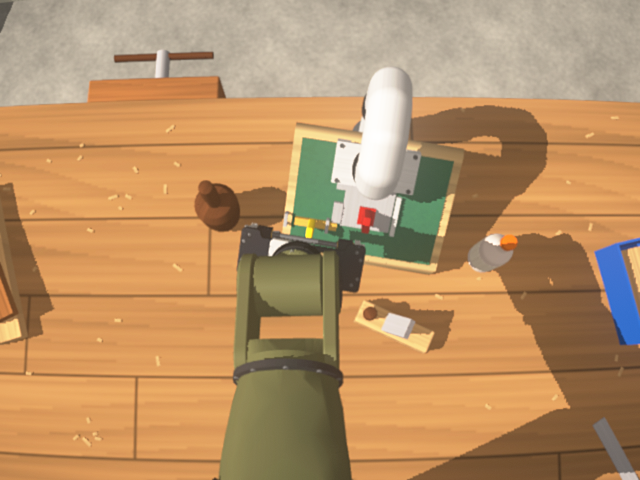

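The tool hovers in line with the yellow tab (top view, about 312,228), the handle is clear of the fingers, and nothing has been disturbed. I'll descend and grip.

>>> move_arm:
  commands: [2, 0, 25, 0, 2, 0, 50, 0, 2, 0, 75, 0, 2, 0, 90, 0, 2, 0, 99, 0, 2, 0, 99, 0, 2, 0, 99, 0, 2, 0, 99, 0]

```text
clock: 16.2
position: [0.624, 0.0073, 0.2055]
orientation: [[0.904, -0.176, 0.39], [-0.16, -0.984, -0.074], [0.397, 0.005, -0.918]]
force: [-0.3, 0.3, 0.3]
grip_width: 0.0944
```

>>> move_arm:
  commands: [0, 0, 0, 0, 0, 0, 0, 0, 0, 0, 0, 0, 0, 0, 0, 0, 0, 0, 0, 0, 0, 0, 0, 0, 0, 0, 0, 0, 0, 0, 0, 0]
  jaw: 1
  newtons: 20

```text
clock: 17.2
position: [0.6239, 0.0072, 0.2047]
orientation: [[0.904, -0.176, 0.389], [-0.16, -0.984, -0.074], [0.396, 0.005, -0.918]]
force: [-0.4, -0.1, -0.4]
grip_width: 0.0175
```

```bash
python3 -c "
from h import *
s,R,M,p=show()
G=s['position']+.078*R[:,2]; print('grasp in face', M.T@(G-gp(M,p,0,0,0)))
cv2.imwrite('pics/side2.png',cv2.resize(manip.grab_frame('side')[150:420,260:560,::-1],None,fx=2.2,fy=2.2))
"
```

```text
t 17.2 pos [0.6239 0.0072 0.2047] q [ -1.7  24.7  92.7  -5.7  39.6 102. ] F [-0.4 -0.1 -0.4] w 0.0175
tilt 23.34 az -10.8
tool in face axes
 [[ 0.979 -0.    -0.202]
 [-0.001 -1.    -0.006]
 [-0.202  0.006 -0.979]]
yaw turn needed(rad, tool z): -0.0
grasp in face [0.05995284 0.09591958 0.04720901]
```

View pics/side2.png

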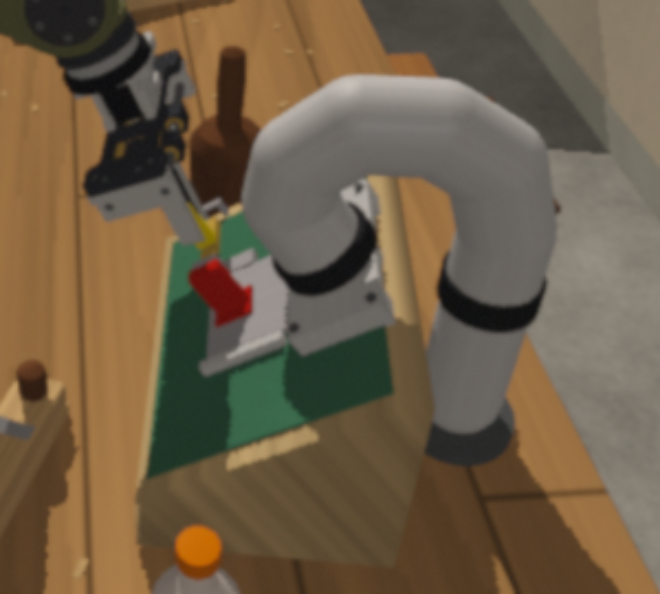

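>>> move_arm:
  commands: [0, 0, 0, 0, 0, 0, 0, 0, 0, -5, 0, 0, 0, -10, 0, 0, 0, -15, 0, 0, 0, -20, 0, 0, 0, -24, 0, 0, 0, -26, 0, 0]

```text
clock: 18.25
position: [0.6284, 0.0331, 0.2046]
orientation: [[0.904, -0.176, 0.389], [-0.16, -0.984, -0.074], [0.396, 0.005, -0.918]]
force: [-2.3, -2.6, 3.4]
grip_width: 0.0116
```

```bash
python3 -c "
from h import *
s,R,M,p=show()
G=s['position']+.078*R[:,2]; print('grasp in face', M.T@(G-gp(M,p,0,0,0)))
"
```

```text
t 18.25 pos [0.6284 0.0331 0.2046] q [  1.   25.4  91.7  -7.2  40.2 105.6] F [-2.3 -2.6  3.4] w 0.0116
tilt 23.33 az -10.8
tool in face axes
 [[ 0.979  0.    -0.202]
 [-0.001 -1.    -0.006]
 [-0.202  0.006 -0.979]]
yaw turn needed(rad, tool z): 0.0
grasp in face [0.05991131 0.12222432 0.04710755]
```

```bash
python3 -c "
from h import *
s,R,M,p=show()
print(rel(tcp(gp(M,p,88,0,47),R)))
c,sn=np.cos(p[2]),np.sin(p[2]);W=np.array([[c,-sn,0],[sn,c,0],[0,0,1]])
for b in (0,):
  t=tcp(gp(M,p,88,0,47),R,b)
  for x,z in((.0375,0),(.0375,-.03),(.0375,-.06),(.0375,-.1)):
    print('body front pt in station',W.T@(t+R@[x,0,z]-[p[0],p[1],0]))
"
```

```text
t 18.25 pos [0.6284 0.0331 0.2046] q [  1.   25.4  91.7  -7.2  40.2 105.6] F [-2.3 -2.6  3.4] w 0.0116
tilt 23.33 az -10.8
tool in face axes
 [[ 0.979  0.    -0.202]
 [-0.001 -1.    -0.006]
 [-0.202  0.006 -0.979]]
yaw turn needed(rad, tool z): 0.0
[ 27.7 122.2  -4.8]
body front pt in station [-0.05132437  0.00042741  0.23544728]
body front pt in station [-0.06320367  0.00060836  0.2629945 ]
body front pt in station [-0.07508297  0.00078931  0.29054172]
body front pt in station [-0.09092204  0.00103058  0.32727135]
```

>>> move_arm:
  commands: [0, 0, 0, 0, 0, 0, 0, 0, 0, 0, -20, 0, 0, 0, -50, 0, 0, 0, -85, 0, 8, 40, -95, 0, 18, 85, -95, 0, 28, 122, -90, 0]
  jaw: 0

```text
clock: 19.25
position: [0.5972, -0.0866, 0.2997]
orientation: [[0.904, -0.176, 0.39], [-0.16, -0.984, -0.075], [0.397, 0.005, -0.918]]
force: [0.1, -0.0, -0.5]
grip_width: 0.0887
```

```bash
python3 -c "
from h import *
s,R,M,p=show()
print(rel(tcp(gp(M,p,88,0,47),R)))
for n,(x0,y0,x1,y1) in {'top':(250,100,450,300),'side':(260,150,560,420)}.items():
  k=2.2 if n=='side' else 3
  cv2.imwrite(f'pics/{n}3.png',cv2.resize(manip.grab_frame(n)[y0:y1,x0:x1,::-1],None,fx=k,fy=k))
"
```

```text
t 19.25 pos [ 0.5972 -0.0866  0.2997] q [-11.8  16.1  90.9   0.5  49.6  88. ] F [ 0.1 -0.  -0.5] w 0.0887
tilt 23.42 az -10.8
tool in face axes
 [[ 0.98  -0.    -0.201]
 [-0.002 -1.    -0.006]
 [-0.201  0.006 -0.98 ]]
yaw turn needed(rad, tool z): -0.0
[-1.1 -1.6 85.7]
```

View pics/side3.png

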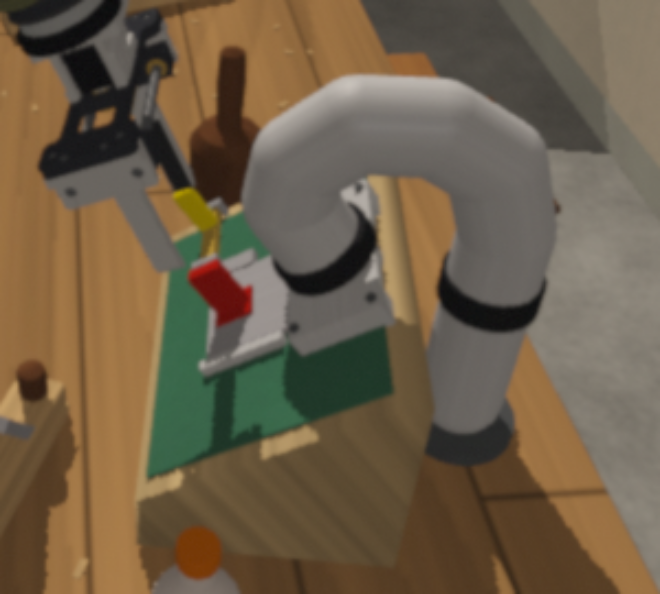

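View pics/top3.png

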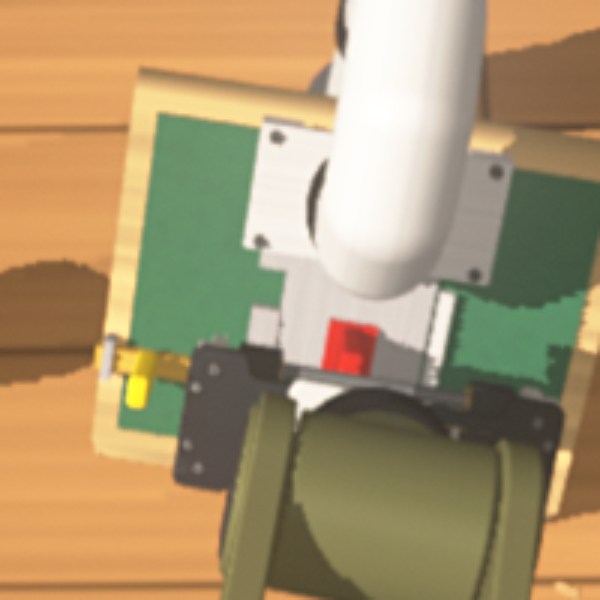

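Bolt is withdrawn (its rod now sticks out past the left edge, crop 100,360), and the red fin sits between the open fingers. I'll descend and grip.

>>> move_arm:
  commands: [0, 0, 25, 0, 0, 0, 50, 0, 0, 0, 72, 0, 0, 0, 85, 0, 0, 0, 85, 0, 0, 0, 85, 0, 0, 0, 85, 0, 0, 0, 85, 0]

```text
clock: 20.35
position: [0.6303, -0.0913, 0.2214]
orientation: [[0.904, -0.176, 0.39], [-0.16, -0.984, -0.074], [0.397, 0.005, -0.918]]
force: [0.5, -0.1, -0.1]
grip_width: 0.0943
```

>>> move_arm:
  commands: [0, 0, 0, 0, 0, 0, 0, 0, 0, 0, 0, 0, 0, 0, 0, 0, 0, 0, 0, 0, 0, 0, 0, 0, 0, 0, 0, 0, 0, 0, 0, 0]
  jaw: 1
  newtons: 40

```text
clock: 21.35
position: [0.6303, -0.0914, 0.2208]
orientation: [[0.904, -0.176, 0.389], [-0.16, -0.984, -0.074], [0.396, 0.005, -0.918]]
force: [0.9, 1.7, 0.2]
grip_width: 0.0175
```

```bash
python3 -c "
from h import *
s,R,M,p=show()
G=s['position']+.078*R[:,2]; print('grasp in face', M.T@(G-gp(M,p,0,0,0)))
print('per mm downslope in tool', R.T@M@[-1,0,0], 'up n',R.T@M@[0,0,1])
"
```

```text
t 21.35 pos [ 0.6303 -0.0914  0.2208] q [-11.6  24.9  90.    0.5  41.7  88.2] F [0.9 1.7 0.2] w 0.0175
tilt 23.33 az -10.8
tool in face axes
 [[ 0.979 -0.    -0.202]
 [-0.001 -1.    -0.006]
 [-0.202  0.006 -0.979]]
yaw turn needed(rad, tool z): -0.0
grasp in face [ 8.83530225e-02 -6.02496522e-05  4.70335405e-02]
per mm downslope in tool [-9.79336821e-01  8.07775031e-05  2.02235963e-01] up n [-0.20223154  0.0062344  -0.97931789]
```

>>> move_arm:
  commands: [0, 0, 0, 0, 0, 0, 0, 0, 0, 0, 0, 0, -8, 0, 1.7, 0, -18, 0, 3.7, 0, -28, 0, 5.8, 0, -38, 0, 7.9, 0, -46, 0, 9.5, 0]

```text
clock: 22.35
position: [0.5927, -0.0835, 0.1939]
orientation: [[0.904, -0.175, 0.39], [-0.16, -0.985, -0.073], [0.397, 0.003, -0.918]]
force: [6.3, 10.2, -2.2]
grip_width: 0.014
```

>>> move_arm:
  commands: [-5, 0, 1, 0, -9, 0, 1.9, 0, -12, 0, 2.5, 0, -14, 0, 2.9, 0, -15, 0, 3.1, 0, -15, 0, 3.1, 0, -15, 0, 3.1, 0, -15, 0, 3.1, 0]

```text
clock: 23.35
position: [0.5822, -0.0817, 0.1868]
orientation: [[0.901, -0.175, 0.396], [-0.159, -0.985, -0.074], [0.403, 0.004, -0.915]]
force: [20.6, 9.0, -2.7]
grip_width: 0.0136
```

```bash
python3 -c "
from h import *
s,R,M,p=show()
G=s['position']+.078*R[:,2]; print('grasp in face', M.T@(G-gp(M,p,0,0,0)), 'F face',M.T@s['force'])
for n,(x0,y0,x1,y1) in {'top':(250,100,450,300),'side':(260,150,560,420)}.items():
  k=2.2 if n=='side' else 3
  cv2.imwrite(f'pics/{n}4.png',cv2.resize(manip.grab_frame(n)[y0:y1,x0:x1,::-1],None,fx=k,fy=k))
"
```

```text
t 23.35 pos [ 0.5822 -0.0817  0.1868] q [-11.7  21.8  99.9   0.8  34.6  87.8] F [20.6  9.  -2.7] w 0.0136
tilt 23.74 az -10.6
tool in face axes
 [[ 0.981 -0.    -0.195]
 [-0.001 -1.    -0.004]
 [-0.195  0.005 -0.981]]
yaw turn needed(rad, tool z): -0.0
grasp in face [0.02917614 0.00132506 0.04719575] F face [ 13.75575248  12.39606887 -12.95901957]
```

View pics/side4.png

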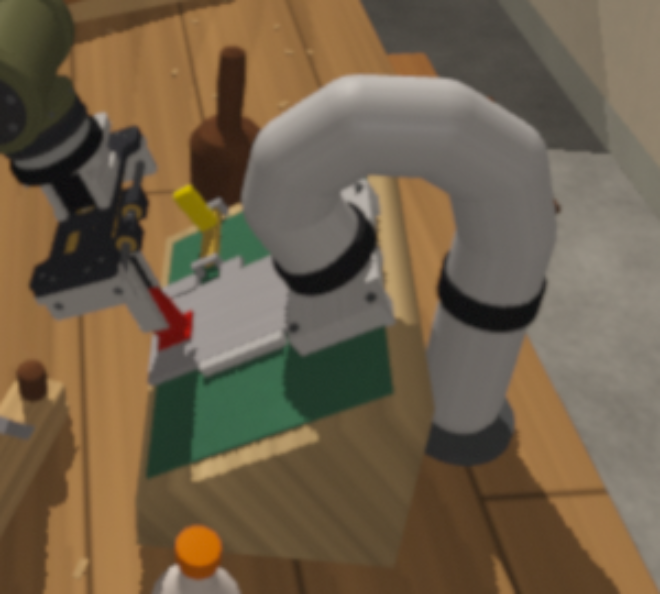

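View pics/top4.png

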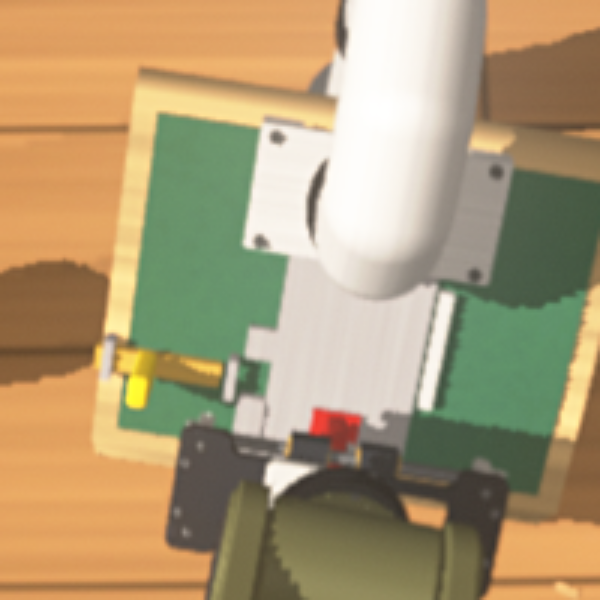

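Gate is down at its stop: it travelled about 59 mm and the force is above its friction. I'll release it and go back to the bolt.

>>> move_arm:
  commands: [0, 0, 0, 0, 0, 0, 0, 0, 0, 0, 0, 0, 0, 0, -15, 0, 0, 0, -40, 0, 0, 0, -70, 0, 0, 0, -90, 0, 0, 0, -90, 0]
  jaw: 0
  newtons: 20

```text
clock: 24.45
position: [0.5449, -0.0759, 0.2699]
orientation: [[0.903, -0.176, 0.392], [-0.16, -0.984, -0.075], [0.399, 0.005, -0.917]]
force: [-0.3, -0.3, -0.3]
grip_width: 0.0901
```

```bash
python3 -c "
from h import *
s,R,M,p=show()
print(rel(tcp(gp(M,p,60,121,47),R)))"
```

```text
t 24.45 pos [ 0.5449 -0.0759  0.2699] q [-11.9  11.1 101.3   0.6  44.   87.9] F [-0.3 -0.3 -0.3] w 0.0901
tilt 23.53 az -10.8
tool in face axes
 [[ 0.98  -0.    -0.199]
 [-0.001 -1.    -0.006]
 [-0.199  0.006 -0.98 ]]
yaw turn needed(rad, tool z): -0.0
[  31.7 -121.2   84.5]
```

>>> move_arm:
  commands: [10, -40, 0, 0, 20, -80, 0, 0, 31, -121, 0, 0, 31, -121, 0, 0, 31, -121, 30, 0, 31, -121, 60, 0, 31, -121, 84, 0, 31, -121, 84, 0]

```text
clock: 25.45
position: [0.6264, 0.0311, 0.2]
orientation: [[0.906, -0.177, 0.385], [-0.161, -0.984, -0.075], [0.392, 0.006, -0.92]]
force: [0.3, 0.6, 0.6]
grip_width: 0.0937
```

>>> move_arm:
  commands: [0, 0, 0, 0, 0, 0, 0, 0, 0, 0, 0, 0, 0, 0, 0, 0, 0, 0, 0, 0, 0, 0, 0, 0, 0, 0, 0, 0, 0, 0, 0, 0]
  jaw: 1
  newtons: 25

```text
clock: 26.45
position: [0.6271, 0.032, 0.2022]
orientation: [[0.904, -0.176, 0.389], [-0.16, -0.984, -0.074], [0.396, 0.005, -0.918]]
force: [0.2, -0.2, -0.2]
grip_width: 0.0174
```

>>> move_arm:
  commands: [0, 0, 0, 0, 0, 0, 0, 0, 0, 0, 0, 0, 0, 5, 0, 0, 0, 10, 0, 0, 0, 15, 0, 0, 0, 20, 0, 0, 0, 23, 0, 0]

```text
clock: 27.45
position: [0.623, 0.0089, 0.2023]
orientation: [[0.904, -0.177, 0.389], [-0.16, -0.984, -0.074], [0.396, 0.005, -0.918]]
force: [5.5, 5.1, -4.7]
grip_width: 0.0117
```

```bash
python3 -c "
from h import *
s,R,M,p=show()
G=s['position']+.078*R[:,2]; print('grasp in face', M.T@(G-gp(M,p,0,0,0)), 'F face',M.T@s['force'])
"
```

```text
t 27.45 pos [0.623  0.0089 0.2023] q [ -1.5  24.8  93.   -5.8  39.3 102.3] F [ 5.5  5.1 -4.7] w 0.0117
tilt 23.34 az -10.8
tool in face axes
 [[ 0.979 -0.    -0.202]
 [-0.002 -1.    -0.006]
 [-0.202  0.006 -0.979]]
yaw turn needed(rad, tool z): -0.0
grasp in face [0.05768204 0.09742056 0.0459227 ] F face [ 1.0153071   6.00138209 -6.41453805]
```

>>> move_arm:
  commands: [0, 1, 0, 0, 0, 2, 0, 0, 0, 3, 0, 0, 0, 3.5, 0, 0, 0, 4, 0, 0, 0, 4, 0, 0, 0, 4, 0, 0, 0, 4, 0, 0]

```text
clock: 28.45
position: [0.6228, 0.0082, 0.2025]
orientation: [[0.904, -0.174, 0.391], [-0.159, -0.985, -0.07], [0.397, 0.001, -0.918]]
force: [12.3, 26.9, -6.8]
grip_width: 0.0119
```

```bash
python3 -c "
from h import *
s,R,M,p=show()
G=s['position']+.078*R[:,2]; print('grasp in face', M.T@(G-gp(M,p,0,0,0)), 'F face',M.T@s['force'])
"
```

```text
t 28.45 pos [0.6228 0.0082 0.2025] q [ -1.7  24.7  93.1  -5.3  39.1 101.8] F [12.3 26.9 -6.8] w 0.0119
tilt 23.41 az -10.2
tool in face axes
 [[ 0.98  -0.    -0.201]
 [-0.001 -1.    -0.002]
 [-0.201  0.002 -0.98 ]]
yaw turn needed(rad, tool z): -0.0
grasp in face [0.05778037 0.0970894  0.04606038] F face [ 2.18852631 28.61003225 -9.84915522]
```

>>> move_arm:
  commands: [0, 0, 0, 0, 0, 0, 0, 0, 0, 0, 0, 0, 0, 0, -10, 0, 0, 0, -40, 0, 0, 0, -80, 0, 0, 0, -120, 0, 0, 0, -150, 0]
  jaw: 0

```text
clock: 29.45
position: [0.5631, 0.0165, 0.3427]
orientation: [[0.903, -0.176, 0.391], [-0.16, -0.984, -0.075], [0.398, 0.005, -0.917]]
force: [-0.1, 0.9, -0.3]
grip_width: 0.0883
```

>>> move_arm:
  commands: [-30, -20, -30, 0, -60, -40, -60, 0, -60, -60, -60, 0, -60, -60, -60, 0, -60, -60, -60, 0, -60, -60, -60, 0, -60, -60, -60, 0, -60, -60, -60, 0]

```text
clock: 30.45
position: [0.497, 0.0895, 0.3711]
orientation: [[0.904, -0.176, 0.389], [-0.16, -0.984, -0.075], [0.396, 0.005, -0.918]]
force: [-0.3, -0.4, -0.0]
grip_width: 0.094
```

```bash
python3 -c "
from h import *
s,R,M,p=show()
for n,(x0,y0,x1,y1) in {'top':(250,100,450,300),'side':(260,150,560,420)}.items():
  k=2.2 if n=='side' else 3
  a=manip.grab_frame(n)[:,:,::-1]; cv2.imwrite(f'pics/{n}5f.png',a)
  cv2.imwrite(f'pics/{n}5.png',cv2.resize(a[y0:y1,x0:x1],None,fx=k,fy=k))
for n in('top','side'):
  print(n,'handle open top',proj(n,[gp(M,p,32,0,60)]),'bolt home top',proj(n,[gp(M,p,60,96,60)]))
"
```

```text
t 30.45 pos [0.497  0.0895 0.3711] q [  8.7   0.8  98.8  -8.9  58.6 111.9] F [-0.3 -0.4 -0. ] w 0.094
tilt 23.33 az -10.9
tool in face axes
 [[ 0.979 -0.    -0.202]
 [-0.002 -1.    -0.006]
 [-0.202  0.007 -0.979]]
yaw turn needed(rad, tool z): -0.0
top handle open top [[360.225016   255.56441482]] bolt home top [[309.27304969 232.6182861 ]]
side handle open top [[324.99818868 285.51152306]] bolt home top [[341.42613885 245.93704543]]
```

View pics/side5.png

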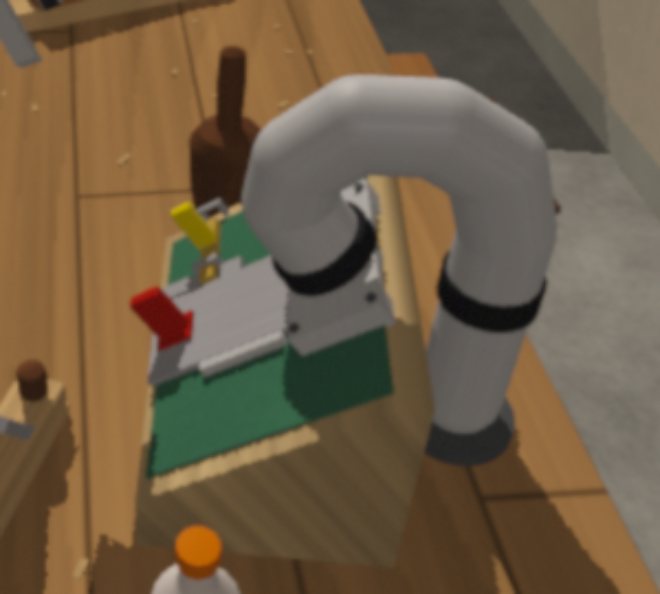

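View pics/top5.png

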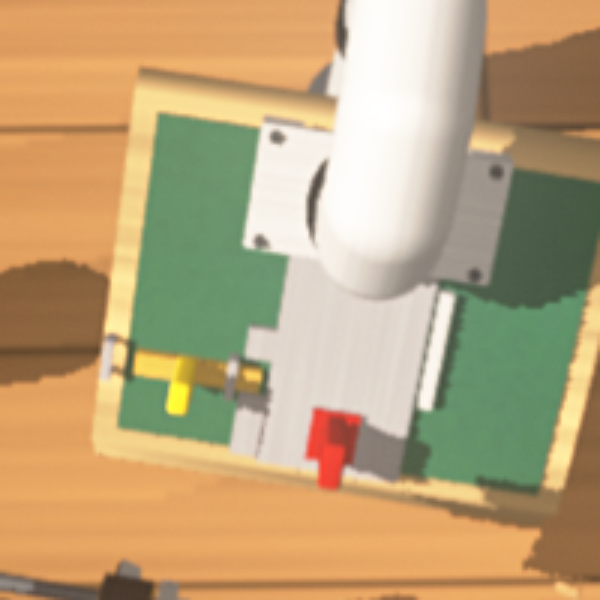

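View pics/top5f.png

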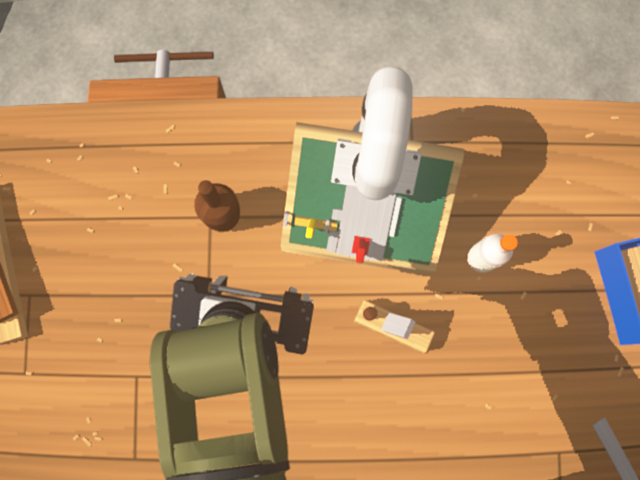

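```bash
python3 -c "
import cv2,numpy as np
for n in('top','side'):
  for f in(n+'0',n+'5f'):
    h=cv2.cvtColor(cv2.imread(f'pics/{f}.png'),cv2.COLOR_BGR2HSV)[200:310,285:400]
    m=(h[...,0]>26)&(h[...,0]<33)&(h[...,1]>200)&(h[...,2]>100)
    r=(h[...,0]<5)&(h[...,1]>200)&(h[...,2]>100)
    print(f,[(int(a.sum()),(np.argwhere(a).mean(0)[::-1]+[285,200]).round(2)) for a in(m,r)])
"
```

```text
top0 [(36, array([308.75, 232.14])), (34, array([362.38, 223.74]))]
top5f [(25, array([309.16, 232.52])), (22, array([355.45, 251.59]))]
side0 [(0, array([nan, nan])), (119, array([360.64, 277.89]))]
side5f [(0, array([nan, nan])), (108, array([333.4 , 289.28]))]<string>:8: RuntimeWarning: Mean of empty slice.
  ret = um.true_divide(
```

```bash
python3 -c "
from station import manip
print(manip.job_done())"
```

```text
the job is handed in; nothing more can be done
None
```

I drew the lock bolt, pulled the gate down to its stop and pushed the bolt home again behind the lug. Then I released everything and handed the job in at about 31 s of the 64 s allowed.

- **Tool tilt:** the moves have no tilt axis, so I built one up by repeatedly commanding poses out of reach. That gave 23°, not the 35° square to the face. By calculation this left about 15 mm of clearance to the duct, and nothing touched it.
- **Gate:** the handle travelled about 59 mm by the arm's reading, then resisted with about 14 N against 4–6 N of friction, so I take it as at its stop. In the last pictures the handle is where a fully open gate should put it.
- **Bolt:** it moved about 26 mm out and 25 mm back, then held against its stop under about 28 N. In the top picture the yellow tab is within about 0.5 px (roughly 1 mm) of its original home position. The colour check on the side picture found no yellow pixels, so it confirmed nothing about the bolt.
- **Bystanders and arm:** the mallet, glue bottle and plane look unmoved in the last pictures. The gripper is open, well clear of the station, and the tool force reads about zero.

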